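# Reset the bench washer's guarded dial with its key

### The job

Take the orange-handled setting key out of its blue stand, reach its blade down through the steel guard ring on the white washer and feel for the slot of the sunken dial, pressing gently. Turn the dial with the key until the red pointer is on the green mark, then put the key back in its stand, fully down and let go, and leave the other things on the counter where they are.

Things in the scene. Friction and masses are not known exactly. Their poses are not given: they have to be found in the camera images.
- key_grip (a point): centre of the setting key's flat orange handle: 54 mm high, 40 mm wide along the key's x, 12 mm thick along its y (the side to grip); z up along the key. The key is one rigid piece, 130 mm tall, about 0.15 kg. Under the handle is a black collar, 40 mm across, 6 mm thick, its underside 33 mm below this point; then a 12 mm round shank with a blade at its end.
- key_tip (a point): centre of the lower edge of the key's flat steel blade, on the key's axis, 103 mm below key_grip (70 mm below the collar's underside). The blade is 22 mm wide along the key's x, 4 mm thick along y, 12 mm high, in one plane with the handle; a half turn gives the same key.
- stand_mouth (a point): the key's stand: a fixed blue block, 60 x 60 mm, 75 mm tall, with an upright 28 x 28 mm square hole right through it. This point is the hole's centre at the block's top. The key's shank hangs in the hole and its collar rests on the top; key_grip is then 33 mm above this point.
- washer: white bench washer, fixed, 200 x 220 mm, 100 mm tall, with an open square well (100 x 100 mm) in its top, across which three thin spokes carry the guard ring. Origin: on the counter, under the dial's axis; z up. Not to be pressed by the key with more than 25 N.
- guard (a point): centre of the steel guard ring's hole (28 mm wide, ring 8 mm thick), at the ring's top face, exactly over the dial's axis. The dial's brass slotted head is sunk below it: its top is 40 mm below this point, give or take 12 mm, differing each time.
- dial: the dial in the well: red pointer and brass slotted head, turning together about z, stiffly (about 0.09 N m); it stays where left, and pressing with 5 N does not turn it. Origin: on its axis, at counter height; the pointer points to its -x.
- spring (a joint): how far the dial's brass slotted head is pressed down against its spring, in m (0 when free): it sinks 1 mm per 8 N and rises again. Pressing it in by more than 2 mm (16 N) harms it; a press of 3 to 6 N is plenty.
- pointer_tip (a point): tip of the dial's red pointer, 40 mm from the dial's axis, 61.5 mm below the guard ring's top. The head's slot (7 mm wide, 5 mm deep, 24 mm long, open at both ends) runs only roughly along the pointer: up to 0.55 rad (32 degrees) off it either way, differing each time, so feel for it or look through the ring.
- green_mark (a point): the green mark on the dial's white face, 40 mm from the dial's axis at the pointer's height; fixed. It lies 0.5 to 1.4 rad anticlockwise (seen from above) of the pointer at the start. The pointer is on the mark when pointer_tip comes to this point.
- cup: green plastic cup, 56 mm wide, 60 mm tall; origin at the centre of its underside; not part of the job
- jar: amber glass jar with steel lid, 48 mm wide, 55 mm tall; origin at the centre of its underside; not part of the job
- dish: small open steel dish, 90 x 55 x 20 mm; origin at the centre of its underside; not part of the job
- tipbox: small open grey box on top of the washer, at a rear corner, 35 x 50 x 22 mm; origin at the centre of its underside; not part of the job
- mug: blue ceramic mug, 80 mm wide, 90 mm tall; origin at the centre of its underside; not part of the job
- brush: cleaning brush lying on the counter, 170 mm long, blue handle; not part of the job

How it is judged:
On the way, in this order (a step that is already met when the one before it is completed fails the run):
1. the key's blade is reached down through the guard ring to the dial's head (horizontal distance between key_tip and guard below 0.008 m and z of key_tip in the frame of guard below -0.026 m), for 0.1 s.
2. the pointer is brought to the green mark with the key still through the guard ring (all of step 1 and horizontal distance between pointer_tip and green_mark below 0.005 m), for 0.2 s.
At the end, for the whole second after the job is handed in: The pointer's tip is within 5 mm of the green mark, and the key is back in its stand: shank in the hole, collar down on the block (within 4 mm), upright within 7 degrees, released (horizontal distance between pointer_tip and green_mark below 0.005 m and horizontal distance between key_tip and stand_mouth below 0.012 m and z of key_grip in the frame of stand_mouth below 0.037 m and angle between key_grip's own z axis and vertical below 0.12 rad and contact force between the fingers and anything else below 0.1 N); the robot touches nothing.
It fails at once if the dial's sprung head is pressed in by more than 2 mm (16 N) (value of joint spring above 0.002 m).
It fails at once if the key is forced against the washer or its guard with more than 25 N (contact force between key and washer above 25 N).
It fails at once if a bystander is moved by more than 30 mm (distance of any of cup, jar, dish, tipbox, mug, brush from where it was at the start of the episode above 0.03 m).
It also fails if it takes over 61 s, if anything falls off the work surface, if the arm or the gripper's body presses on something with over 40 N, if the wrist force passes 120 N, or if a joint passes its speed limit or range.

### The arm

A 6-joint arm with a two-finger parallel gripper is mounted at the origin on the work surface. World frame = base frame: x ahead of the robot, y to its left, z up, the work surface at z = 0. Lengths are in m, angles in rad, forces in N, time in s.
With the tool pointing down it reaches from about 0.275 to 0.85 m from the base axis. Payload 19 kg.
Tool frame: the origin (TCP) lies midway between the tips of the shut fingers; the grasp point (between the pads) lies r.grip_point_offset behind it (r.grip_point_offset is the distance from the TCP to the grasp point, in m); z points along the fingers, y is the direction in which the jaws open and shut (so a half turn about z gives the same grasp; the last joint's range is limited). The gripper opens to 85 mm and grips with 20 to 120 N. Pads are 22 mm wide; open, the fingers measure 114 mm over their backs; the gripper's body (76 mm by 85 mm) begins 54 mm behind the grasp point. The pads swing forward as they close: fully open they stand 13 mm farther back than shut.
Start: joints at [-1.278, 0.15, 1.437, -0, 1.554, -0.134], TCP at [0.238, -0.523, 0.231] pointing down, gripper open.
Joint ranges: [-2.8, 2.8], [-0.68, 2.1], [0.12, 2.68], [-1.39, 4.53], [0.16, 2.79], [-2.81, 2.81]. Speed limits (rad/s): [1.89, 1.89, 2.22, 3.01, 3.01, 3.01].

### API

Orientations are given as a unit quaternion [x, y, z, w].
In Python, from bench import r gives the robot as it stands.
- The arm moves only by the tool play_rows, never from a script. Its arguments are lists of equal length, an entry for each row: "offset": the shift along the tool's x, y, z in units of 0.3 m (1.0 is 0.3 m), a list of three; "angular": the turn, a rotation vector about the tool's x, y, z in units of 2 rad (1.0 is 2 rad), a list of three; "hand": the opening, from -1 (shut) to 1 (fully open). A call has 1 to 12 rows; each row shifts and turns the commanded pose from where the row before left it, along the tool's axes as they then stand; what a row does not reach is not made up. A row lasts 1/12 s, in which the tool goes at most 41.7 mm and 7.16 degrees, less where a joint would pass 70% of its speed; a pose out of reach is approached as far as the arm can. A call with a number of a shift or a turn outside -1 to 1 is refused whole. A call with a gripper value outside its range is refused whole. The fingers move at their own pace and stop on an object; "grip_force" is the grip in N (left out, the last holds). Time passes only in rows, so rows that do not move let the fingers close. It gives the time, the measured TCP pose, the force and the opening at its end, in the units of the state.
- r.get_obs(): the state, without advancing time (a new reading comes with each control period).
- r.read_camera(name): name is "side" or "top" or "wrist"; returns a dict with "color" (384x512x3 uint8, blue, green, red), "intrinsics" (3x3 intrinsics, pixels), "eye" and "orientation" of the camera in the world. Camera axes: x right, y up, looking along -z (the intrinsics and any distortion apply to the point x, -y, -z); pixel columns grow to the right and rows downward; lengths in m; the calibration is good to about 2 mm. A picture is of the moment at which its call begins. There is no depth.
- r.finish_job(): hands the job in, once; it reports no verdict.
The state is a dict: "time": time; "q": joint angles; "qd": joint speeds; "effort": joint torques, N m; "ee_pos": TCP position; "tool_rot": TCP orientation; "force": force on the tool from outside, world axes, zero at the start; "torque": the same for the moment, N m; "opening": finger opening in m.
Only numpy, scipy, OpenCV 4.12 (cv2) and the standard library are available. Lean on these libraries where they do the work, as an engineer would, in place of code of your own. Each camera call takes 0.05 s, during which the arm holds its last target. There are 200 camera calls.

## Working session

There is one attempt and no reset: what is moved stays moved. The work goes in short steps, Python scripts to look and compute and a tool call to move; the robot and the scene stay as the last step left them, time stands still between calls to the robot, and variables do not carry over. Pictures are saved under pics/ and viewed, about 8 in all and at most 12, crops included, and the job is handed in when it is done.

Besides the shell and the picture viewer there is one more tool, called after "Call:" as name(argument=value, ...), one argument or row to a line, values as JSON. play_rows: Moves the arm, as the interface text tells. Shifts and turns lie within -1 to 1; 1 stands for 0.3 m of shift or 2 rad of turn. Its arguments: {"type":"object","properties":{"offset":{"type":"array"},"angular":{"type":"array"},"hand":{"type":"array"},"grip_force":{"type":"number"}},"required":["offset","angular","hand"]}

```bash
mkdir -p pics
cat > h.py <<'E'
import numpy as np,cv2
from scipy.spatial.transform import Rotation as R
from bench import r
def cam(n,save=None):
    d=r.read_camera(n)
    if save: cv2.imwrite('pics/'+save,d['color'])
    return d
def rot(d):
    o=np.array(d['orientation'],float)
    return o if o.shape==(3,3) else R.from_quat(o).as_matrix()
def ray(d,u,v):
    K=np.array(d['intrinsics']);p=np.linalg.inv(K)@[u,v,1]
    w=rot(d)@[p[0],-p[1],-p[2]]
    return np.array(d['eye']),w/np.linalg.norm(w)
def atz(d,u,v,z):
    e,w=ray(d,u,v);return e+w*(z-e[2])/w[2]
def proj(d,P):
    c=rot(d).T@(np.array(P)-d['eye']);c=c*[1,-1,-1];q=np.array(d['intrinsics'])@c
    return q[:2]/q[2]
def tri(a,b):
    A=np.zeros((3,3));B=np.zeros(3)
    for e,w in(a,b):
        M=np.eye(3)-np.outer(w,w);A+=M;B+=M@e
    p=np.linalg.solve(A,B)
    return p,[np.linalg.norm((np.eye(3)-np.outer(w,w))@(p-e)) for e,w in (a,b)]
E
ls
python3 - <<'E'
from h import *
import pickle
ds={n:cam(n) for n in('side','top','wrist')}
pickle.dump(ds,open('d0.pkl','wb'))
for n,d in ds.items(): print(n,{k:np.round(v,4).tolist() for k,v in d.items() if k!='color'})
cv2.imwrite('pics/a.png',cv2.resize(ds['top']['color'],(800,600),interpolation=2))
cv2.imwrite('pics/b.png',cv2.resize(ds['side']['color'],(800,600),interpolation=2))
print(r.get_obs(),r.grip_point_offset)
E
```

```text
h.py
pics
side {'intrinsics': [[444.5371, 0.0, 248.7736], [0.0, 444.5371, 187.5635], [0.0, 0.0, 1.0]], 'eye': [0.2547, 0.9559, 0.8714], 'orientation': [-0.0566, 0.4261, 0.897, -0.1032]}
top {'intrinsics': [[443.8495, 0.0, 260.5702], [0.0, 443.8495, 189.8997], [0.0, 0.0, 1.0]], 'eye': [0.3174, 0.0153, 1.3237], 'orientation': [-0.042, 0.0455, 0.7129, -0.6985]}
wrist {'intrinsics': [[313.5833, 0.0, 255.2524], [0.0, 313.5833, 193.0895], [0.0, 0.0, 1.0]], 'eye': [0.3036, -0.4936, 0.3727], 'orientation': [-0.1206, 0.078, -0.5353, 0.8323]}
{'time': 0.15, 'q': array([-1.27800384e+00,  1.50858592e-01,  1.43787827e+00, -1.49861264e-05,
        1.55380493e+00, -1.34021276e-01]), 'qd': array([-0.00018664, -0.00427535, -0.00143483, -0.00127541, -0.00010608,
       -0.00035814]), 'effort': array([ 3.30573246e-03, -7.13380480e+01, -5.71044874e+01, -2.41233656e-04,
        7.06368737e-03, -4.12389022e-05]), 'ee_pos': array([ 0.23794289, -0.52324026,  0.23082408]), 'tool_rot': array([ 9.77314905e-01,  2.11790821e-01, -4.51025031e-05, -4.72477631e-04]), 'force': array([-0.95118507,  0.00658291, -0.387817  ]), 'torque': array([0.00389807, 0.02455919, 0.01560977]), 'opening': 0.08561330972962823} 0.0187
```

View pics/a.png

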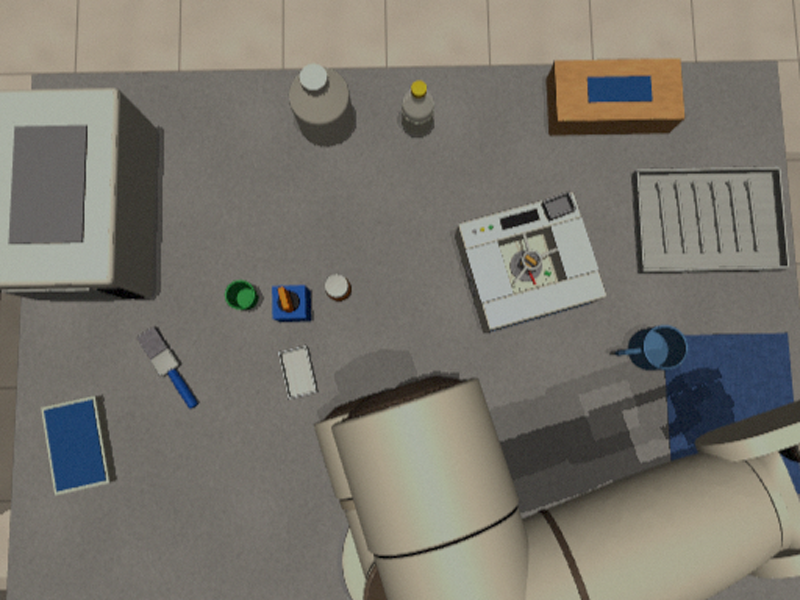

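View pics/b.png

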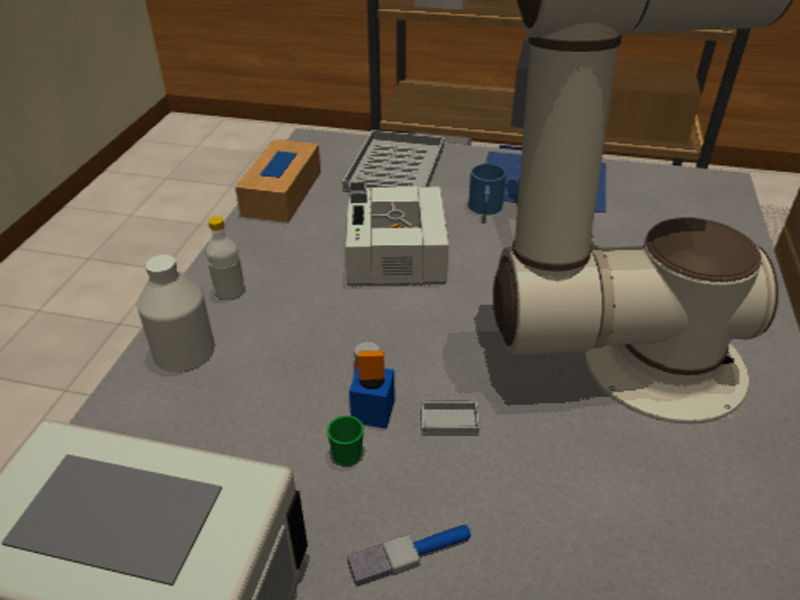

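Top view: stand with the key near (290,301), washer ring near (527,263), cup (240,295) and jar (337,287) beside the stand. Next, an enlarged composite.

Run:
```python
import pickle,cv2,numpy as np
ds=pickle.load(open('d0.pkl','rb'))
# crops of 512x384 images: (name,u0,v0,w,h)
C=[('top',310,140,50,37),('top',165,172,50,37),('side',215,215,50,67),('side',220,115,68,67)]
def c(i,s): n,u,v,w,h=C[i]; return cv2.resize(ds[n]['color'][v:v+h,u:u+w],None,fx=s,fy=s,interpolation=cv2.INTER_CUBIC)
a=np.hstack([c(0,8),c(1,8)]) # 800x296
b=np.hstack([c(2,4.5),c(3,4.5)])
b=cv2.copyMakeBorder(b,0,0,0,800-b.shape[1],cv2.BORDER_CONSTANT)
cv2.imwrite('pics/c.png',np.vstack([a,b]));print(a.shape,b.shape)
```

```text
(296, 800, 3) (302, 800, 3)
```

View pics/c.png

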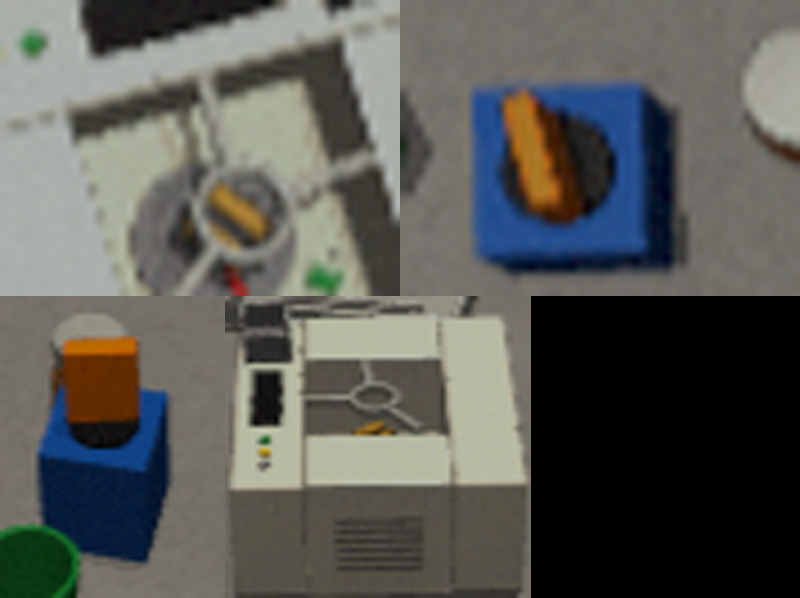

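Run:
```python
from h import *
import pickle
ds=pickle.load(open('d0.pkl','rb'));t,s=ds['top'],ds['side']
T=lambda x,y:ray(t,165+(x-400)/8,172+y/8); S=lambda x,y:ray(s,215+x/4.5,215+(y-296)/4.5)
print('collar',tri(T(558,168),S(103,430)))
print('handle top',tri(T(535,152),S(102,344)))
print('ring',tri(ray(t,340.25,166.25),ray(s,253.3,137.4)))
for p in[(470,85),(643,85),(648,255),(478,262)]: print(np.round(atz(t,165+(p[0]-400)/8,172+p[1]/8,.075),4))
a=atz(t,165+115/8,172+92/8,.162);b=atz(t,165+165/8,172+215/8,.162);print(a,b)
o=R.from_quat(r.get_obs()['tool_rot']).as_matrix();print(o)
E=np.array(ds['wrist']['eye'])-r.get_obs()['ee_pos'];print('cam in tool',o.T@E, (o.T@rot(ds['wrist'])))
```

```text
collar (array([0.46919266, 0.22297512, 0.07003567]), [np.float64(0.00033732987222541964), np.float64(0.00033732987222547)])
handle top (array([0.46783752, 0.22040159, 0.13309927]), [np.float64(0.0010049409090419697), np.float64(0.001004940909041851)])
ring (array([ 0.53215379, -0.21708851,  0.09877474]), [np.float64(9.662098274876569e-05), np.float64(9.662098274880586e-05)])
[0.4985 0.2533 0.075 ]
[0.4973 0.192  0.075 ]
[0.4367 0.1904 0.075 ]
[0.4354 0.2503 0.075 ]
[0.48329637 0.22188266 0.162     ] [0.4421448  0.20538597 0.162     ]
[[ 9.10289292e-01  4.13972609e-01 -2.88291547e-04]
 [ 4.13972694e-01 -9.10288850e-01  9.04414269e-04]
 [ 1.11974153e-04 -9.42623453e-04 -9.99999549e-01]]
cam in tool [ 7.20805643e-02  4.62077674e-05 -1.41885803e-01] [[ 7.17004423e-04  9.58714283e-01  2.84370197e-01]
 [ 9.99999738e-01 -6.58864091e-04 -3.00108173e-04]
 [-1.00356680e-04  2.84370338e-01 -9.58714504e-01]]
```

Stand centre ≈ (0.467, 0.2215), top 0.075 m, handle yaw ≈ 0.38 rad. Ring ≈ (0.532, −0.217, 0.099). The heights agree with the text. First I'll put the wrist camera straight above the ring to read slot, pointer and mark.

Call:
play_rows(
  offset=[
    [0.074,-0.052,0.024],
    [0.074,-0.052,0.024],
    [0.074,-0.052,0.024],
    [0.074,-0.052,0.024],
    [0.074,-0.052,0.024],
    [0.074,-0.052,0.024],
    [0.074,-0.052,0.024],
    [0.074,-0.052,0.024],
    [0.074,-0.052,0.024],
    [0.074,-0.052,0.024],
    [0,0,0],
    [0,0,0],
  ],
  angular=[
    [0,0,0],
    [0,0,0],
    [0,0,0],
    [0,0,0],
    [0,0,0],
    [0,0,0],
    [0,0,0],
    [0,0,0],
    [0,0,0],
    [0,0,0],
    [0,0,0],
    [0,0,0],
  ],
  hand=[1,1,1,1,1,1,1,1,1,1,1,1],
)

```text
time: 1.15
ee_pos: [0.3759, -0.2885, 0.159]
tool_rot: [0.977, 0.213, -0.0, -0.0]
force: [-0.3, -0.4, 0.3]
opening: 0.0854
```

Run:
```python
from h import *
import pickle
d=cam('wrist');pickle.dump(d,open('w1.pkl','wb'))
o=r.get_obs();print(o['time'],o['ee_pos'],o['tool_rot'],d['eye'],proj(d,[.532,-.217,.1]))
u,v=proj(d,[.532,-.217,.07]).astype(int)
print(u,v);u0,v0=max(0,u-100),max(0,v-75);print(u0,v0)
cv2.imwrite('pics/w1.png',cv2.resize(d['color'][v0:v0+150,u0:u0+200],None,fx=4,fy=4,interpolation=cv2.INTER_CUBIC))
```

```text
1.2 [ 0.375576   -0.28938621  0.15931498] [ 9.77193831e-01  2.12349254e-01 -1.07898598e-04 -1.41957689e-05] [ 0.44147625 -0.25860041  0.30094592] [255.23439834 -98.38119789]
255 -68
155 0
```

View pics/w1.png

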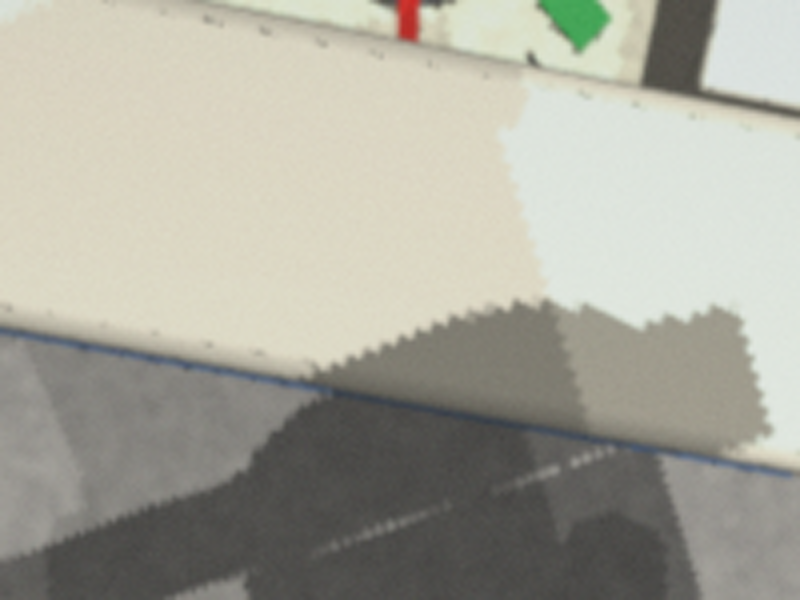

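It shows the red pointer tip (408,20) and green mark (575,15) at the top edge. The arm stopped 0.1 m short along tool x because the early rows were rate-limited, so I'll finish the shift.

Call:
play_rows(
  offset=[
    [0.048,0,0],
    [0.048,0,0],
    [0.048,0,0],
    [0.048,0,0],
    [0.048,0,0],
    [0.048,0,0],
    [0.048,0,0],
    [0,0,0],
    [0,0,0],
  ],
  angular=[
    [0,0,0],
    [0,0,0],
    [0,0,0],
    [0,0,0],
    [0,0,0],
    [0,0,0],
    [0,0,0],
    [0,0,0],
    [0,0,0],
  ],
  hand=[1,1,1,1,1,1,1,1,1],
)

```text
time: 1.95
ee_pos: [0.4674, -0.2481, 0.1592]
tool_rot: [0.977, 0.212, -0.0, -0.0]
force: [0.3, 0.8, 0.1]
opening: 0.0854
```

Run:
```python
from h import *
import pickle
d=cam('wrist');pickle.dump(d,open('w1.pkl','wb'))
o=r.get_obs();print(o['time'],o['ee_pos'],o['tool_rot'],d['eye'],proj(d,[.532,-.217,.1]))
u,v=proj(d,[.532,-.217,.07]).astype(int)
u0,v0=max(0,u-80),max(0,v-60);print(u0,v0)
cv2.imwrite('pics/w2.png',cv2.resize(d['color'][v0:v0+120,u0:u0+160],None,fx=5,fy=5,interpolation=cv2.INTER_CUBIC))
```

```text
2.0 [ 0.46700354 -0.2482263   0.15917763] [ 9.77329579e-01  2.11723491e-01 -2.22965970e-04 -9.15112304e-05] [ 0.53305976 -0.21834127  0.30109348] [252.57709259 100.65135422]
172 40
```

View pics/w2.png

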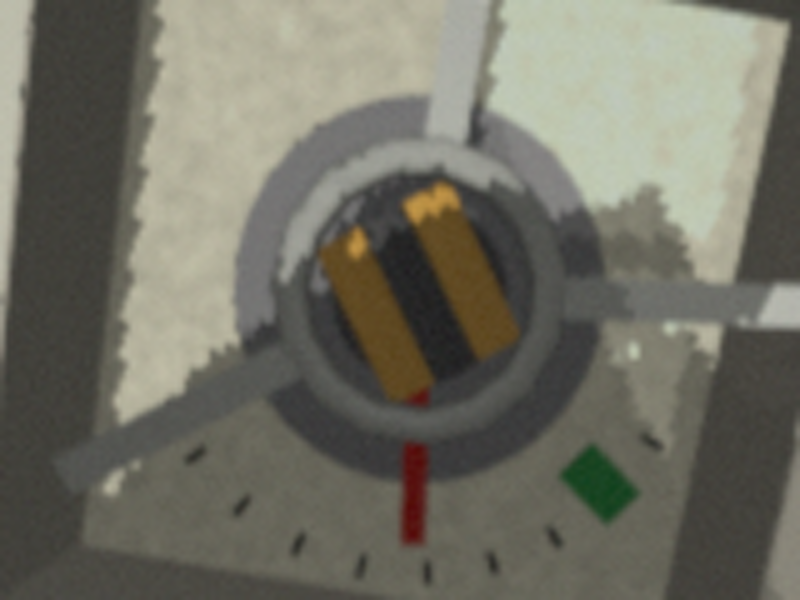

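Clear view: ring centre (420,290), slot edges (365,235)→(430,385) and (410,215)→(475,358), pointer tip (413,543), mark (600,483).

Run:
```python
from h import *
import pickle
d=pickle.load(open('w1.pkl','rb'))
P=lambda x,y,z:atz(d,172+x/5,40+y/5,z)
g=P(420,290,.099);print('ring',g,'width',np.linalg.norm(P(305,290,.099)-P(535,290,.099)))
h=.06;a,b=P(365,235,h),P(430,385,h);c,e=P(410,215,h),P(475,358,h)
sl=[np.arctan2(*(q-p)[1::-1]) for p,q in((a,b),(c,e))];print('slot yaw',sl,'slot mid',(a+b+c+e)/4)
print('head len',np.linalg.norm(b-a),np.linalg.norm(e-c),'slot width',abs(np.cross((b-a)[:2]/np.linalg.norm(b-a),(c-a)[:2])))
z=.0375;p,m=P(413,543,z),P(600,483,z);print('ptr',p,'mark',m)
for c0 in (g,P(420,290,z)):
    A=[np.arctan2(*(q-c0)[1::-1]) for q in(p,m)];print(A,A[1]-A[0],[np.linalg.norm((q-c0)[:2]) for q in(p,m)])
```

```text
ring [ 0.53429924 -0.21826692  0.099     ] width 0.02837020444352178
slot yaw [np.float64(-2.2927550749580905), np.float64(-2.2662603651023914)] slot mid [ 0.53337952 -0.21884156  0.06      ]
head len 0.023310609749453287 0.022313922176114196 slot width 0.0071147430659688204
ptr [ 0.49712645 -0.23410086  0.0375    ] mark [ 0.5191405  -0.25828249  0.0375    ]
[np.float64(-2.738913204200912), np.float64(-1.932912869204751)] 0.8060003349961609 [np.float64(0.04040458323614706), np.float64(0.04279057967031468)]
[np.float64(-2.7420289239169184), np.float64(-1.940939557718873)] 0.8010893661980454 [np.float64(0.04076067226627357), np.float64(0.04294674606678489)]<stdin>:8: DeprecationWarning: Arrays of 2-dimensional vectors are deprecated. Use arrays of 3-dimensional vectors instead. (deprecated in NumPy 2.0)
```

Call:
play_rows(
  offset=[
    [0.023,-0.079,-0.015],
    [0.023,-0.079,-0.015],
    [0.023,-0.079,-0.015],
    [0.023,-0.079,-0.015],
    [0.023,-0.079,-0.015],
    [0.023,-0.079,-0.015],
    [0.023,-0.079,-0.015],
    [0.023,-0.079,-0.015],
    [0.023,-0.079,-0.015],
    [0.023,-0.079,-0.015],
  ],
  angular=[
    [0,0,0],
    [0,0,0],
    [0,0,0],
    [0,0,0],
    [0,0,0],
    [0,0,0],
    [0,0,0],
    [0,0,0],
    [0,0,0],
    [0,0,0],
  ],
  hand=[1,1,1,1,1,1,1,1,1,1],
)

```text
time: 2.83
ee_pos: [0.4313, -0.003, 0.2047]
tool_rot: [0.977, 0.211, 0.0, 0.0]
force: [0.6, -0.1, 0.7]
opening: 0.0857
```

Call:
play_rows(
  offset=[
    [0.023,-0.079,-0.015],
    [0.023,-0.079,-0.015],
    [0.023,-0.079,-0.015],
    [0.023,-0.079,-0.015],
    [0.023,-0.079,-0.015],
    [0.023,-0.079,-0.015],
    [0.023,-0.079,-0.015],
    [0.023,-0.079,-0.015],
    [0,0,0],
    [0,0,0],
  ],
  angular=[
    [0,0,0],
    [0,0,0],
    [0,0,0],
    [0,0,0],
    [0,0,0],
    [0,0,0],
    [0,0,0],
    [0,0,0],
    [0,0,0],
    [0,0,0],
  ],
  hand=[1,1,1,1,1,1,1,1,1,1],
)

```text
time: 3.67
ee_pos: [0.4035, 0.1922, 0.2405]
tool_rot: [0.977, 0.212, 0.0, 0.0]
force: [-1.0, -0.8, 0.2]
opening: 0.0854
```

Run:
```python
from h import *
import pickle
d=cam('wrist');pickle.dump(d,open('w2.pkl','wb'))
o=r.get_obs();print(o['time'],o['ee_pos'],o['tool_rot'],d['eye'],proj(d,[.467,.2215,.1]))
u,v=proj(d,[.467,.2215,.1]).astype(int)
u0,v0=max(0,u-80),max(0,v-60);print(u0,v0)
cv2.imwrite('pics/w3.png',cv2.resize(d['color'][v0:v0+120,u0:u0+160],None,fx=5,fy=5,interpolation=cv2.INTER_CUBIC))
```

```text
3.7167 [0.40364107 0.19153571 0.24031243] [ 9.77265900e-01  2.12017335e-01 -1.81996252e-06  1.03144883e-04] [0.46908014 0.22206695 0.38248569] [254.72339303 102.73298721]
174 42
```

View pics/w3.png

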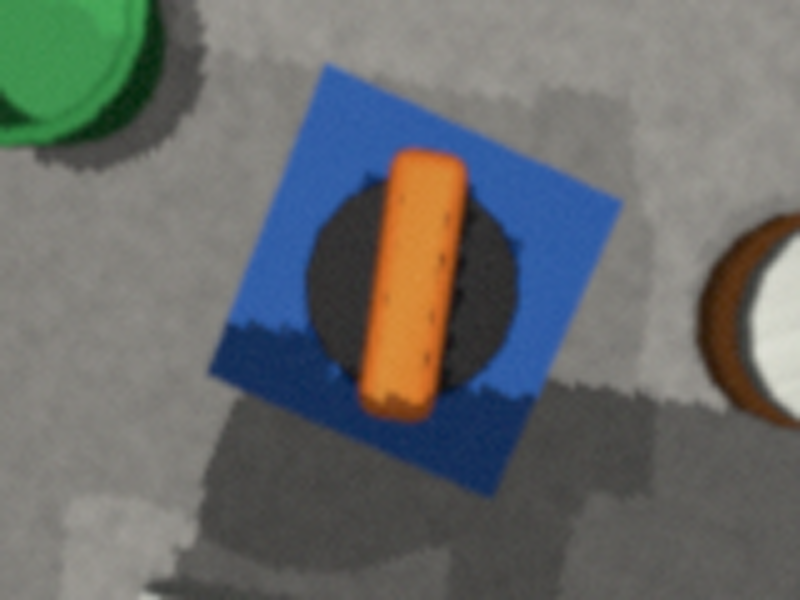

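Handle runs (430,150)→(398,418), collar centre (412,285), block corners (325,63), (622,202), (492,496), (210,374).

Run:
```python
from h import *
import pickle
d=pickle.load(open('w2.pkl','rb'))
P=lambda x,y,z:atz(d,174+x/5,42+y/5,z)
a,b=P(430,150,.135),P(398,418,.135)
print('handle',(a+b)/2,np.linalg.norm(a-b),'yaw',np.arctan2(*(a-b)[1::-1]))
c=[P(*p,.075) for p in[(325,63),(622,202),(492,496),(210,374)]]
print('block',np.mean(c,0),[np.linalg.norm(c[i]-c[i-1]) for i in range(4)])
print('collar',P(412,285,.081))
o=r.get_obs();M=R.from_quat(o['tool_rot']).as_matrix();print('tool yaw',np.arctan2(M[1,0],M[0,0]))
```

```text
handle [0.47007525 0.22119273 0.135     ] 0.03911018383527142 yaw 0.3063201196820256
block [0.46999209 0.22110963 0.075     ] [np.float64(0.059260410591489), np.float64(0.059580746469699485), np.float64(0.05890328959001185), np.float64(0.058897217080626514)]
collar [0.47050692 0.22143038 0.081     ]
tool yaw 0.42727752435188615
```

Call:
play_rows(
  offset=[
    [0.04,0,0.03],
    [0.04,0,0.03],
    [0.04,0,0.03],
    [0.04,0,0.03],
    [0.04,0,0.03],
    [0.042,0.002,0.03],
    [0,0,0],
    [0,0,0],
    [0,0,0],
    [0,0,0],
  ],
  angular=[
    [0,0,0],
    [0,0,0],
    [0,0,0],
    [0,0,0],
    [0,0,0],
    [0,0,0],
    [0,0,0.03],
    [0,0,0.03],
    [0,0,0],
    [0,0,0],
  ],
  hand=[1,1,1,1,1,1,1,1,1,1],
)

```text
time: 4.55
ee_pos: [0.4703, 0.2204, 0.1863]
tool_rot: [0.988, 0.153, -0.0, 0.0]
force: [-0.4, 0.0, 0.4]
opening: 0.0853
```

Run:
```python
from h import *
o=r.get_obs();M=R.from_quat(o['tool_rot']).as_matrix();print(o['ee_pos'],'tool yaw',np.arctan2(M[1,0],M[0,0]),(M.T@(np.array([.470,.2212,.0905])-o['ee_pos']))/.3)
```

```text
[0.47029832 0.22036619 0.18626137] tool yaw 0.3071901136376077 [-5.18384914e-05 -2.97536781e-03  3.19204329e-01]
```

Call:
play_rows(
  offset=[
    [0,-0.003,0.04],
    [0,0,0.04],
    [0,0,0.04],
    [0,0,0.04],
    [0,0,0.04],
    [0,0,0.04],
    [0,0,0.04],
    [0,0,0.039],
    [0,0,0],
    [0,0,0],
  ],
  angular=[
    [0,0,0],
    [0,0,0],
    [0,0,0],
    [0,0,0],
    [0,0,0],
    [0,0,0],
    [0,0,0],
    [0,0,0],
    [0,0,0],
    [0,0,0],
  ],
  hand=[1,1,1,1,1,1,1,1,1,1],
)

```text
time: 5.38
ee_pos: [0.4696, 0.2223, 0.0901]
tool_rot: [0.988, 0.153, -0.001, 0.0]
force: [0.5, 0.1, -0.0]
opening: 0.0856
```

Call:
play_rows(
  offset=[
    [0,0,0],
    [0,0,0],
    [0,0,0],
    [0,0,0],
    [0,0,0],
    [0,0,0],
    [0,0,0],
    [0,0,0],
    [0,0,0],
    [0,0,0],
  ],
  angular=[
    [0,0,0],
    [0,0,0],
    [0,0,0],
    [0,0,0],
    [0,0,0],
    [0,0,0],
    [0,0,0],
    [0,0,0],
    [0,0,0],
    [0,0,0],
  ],
  hand=[-1,-1,-1,-1,-1,-1,-1,-1,-1,-1],
  grip_force=60,
)

```text
time: 6.22
ee_pos: [0.4699, 0.2224, 0.0909]
tool_rot: [0.988, 0.153, 0.0, -0.0]
force: [0.3, 0.7, 6.0]
opening: 0.0113
```

Call:
play_rows(
  offset=[
    [0,0,-0.03],
    [0,0,-0.04],
    [0,0,-0.05],
    [0,0,-0.05],
    [0,0,-0.05],
    [0,0,-0.05],
    [0,0,-0.05],
    [0,0,-0.05],
    [0,0,-0.05],
    [0,0,-0.04],
    [0,0,0],
  ],
  angular=[
    [0,0,0],
    [0,0,0],
    [0,0,0],
    [0,0,0],
    [0,0,0],
    [0,0,0],
    [0,0,0],
    [0,0,0],
    [0,0,0],
    [0,0,0],
    [0,0,0],
  ],
  hand=[-1,-1,-1,-1,-1,-1,-1,-1,-1,-1,-1],
)

```text
time: 7.13
ee_pos: [0.4705, 0.2226, 0.2318]
tool_rot: [0.988, 0.153, 0.002, -0.0]
force: [1.0, 0.5, -0.9]
opening: 0.0116
```

Call:
play_rows(
  offset=[
    [-0.013,0.08,0],
    [-0.013,0.08,0],
    [-0.013,0.08,0],
    [-0.013,0.08,0],
    [-0.013,0.08,0],
    [-0.013,0.08,0],
    [-0.013,0.08,0],
    [-0.013,0.08,0],
    [-0.013,0.08,0],
  ],
  angular=[
    [0,0,0],
    [0,0,0],
    [0,0,0],
    [0,0,0],
    [0,0,0],
    [0,0,0],
    [0,0,0],
    [0,0,0],
    [0,0,0],
  ],
  hand=[-1,-1,-1,-1,-1,-1,-1,-1,-1],
)

```text
time: 7.88
ee_pos: [0.5013, 0.0047, 0.2282]
tool_rot: [0.988, 0.153, -0.0, -0.0]
force: [-0.0, 0.2, -2.2]
opening: 0.0114
```

Call:
play_rows(
  offset=[
    [-0.014,0.082,0],
    [-0.014,0.082,0],
    [-0.014,0.082,0],
    [-0.014,0.082,0],
    [-0.014,0.082,0],
    [-0.014,0.082,0],
    [-0.014,0.082,0],
    [-0.014,0.082,0],
    [-0.014,0.082,0],
    [0,0,0],
  ],
  angular=[
    [0,0,0],
    [0,0,0],
    [0,0,0],
    [0,0,0],
    [0,0,0],
    [0,0,0],
    [0,0,0],
    [0,0,0],
    [0,0,0],
    [0,0,0],
  ],
  hand=[-1,-1,-1,-1,-1,-1,-1,-1,-1,-1],
)

```text
time: 8.72
ee_pos: [0.5323, -0.2202, 0.2275]
tool_rot: [0.988, 0.152, -0.001, 0.0]
force: [0.2, -0.1, -1.9]
opening: 0.0114
```

Call:
play_rows(
  offset=[
    [0,0,0],
    [0,0,0],
    [0,0,0],
    [0,0,0],
    [0,0,0],
    [0,0,0],
    [0,0,0],
    [0,0,0],
    [0,0,0],
    [0,0,0],
    [0,0,0],
    [0,0,0],
  ],
  angular=[
    [0,0,-0.028],
    [0,0,-0.028],
    [0,0,-0.028],
    [0,0,-0.028],
    [0,0,-0.028],
    [0,0,-0.028],
    [0,0,-0.028],
    [0,0,-0.028],
    [0,0,-0.028],
    [0,0,-0.026],
    [0,0,0],
    [0,0,0],
  ],
  hand=[-1,-1,-1,-1,-1,-1,-1,-1,-1,-1,-1,-1],
)

```text
time: 9.72
ee_pos: [0.5323, -0.2165, 0.2282]
tool_rot: [0.909, 0.417, -0.0, -0.0]
force: [-0.6, -0.5, -1.6]
opening: 0.0111
```

```bash
cat > st.py <<'E'
from h import *
def st(t):
    o=r.get_obs();M=R.from_quat(o['tool_rot']).as_matrix();print('t',o['time'],'p',np.round(o['ee_pos'],4),'yaw',round(np.arctan2(M[1,0],M[0,0]),4),'tilt',np.round(M[:2,2],4),'F',np.round(o['force'],1),'T',np.round(o['torque'],2))
    print('units',np.round((M.T@(np.array(t)-o['ee_pos']))/.3,4))
    return o,M
E
python3 - <<'E'
from st import *
import pickle
st([.5335,-.218,.2])
d=cam('wrist');s=cam('side');t=cam('top');pickle.dump((d,s,t),open('w3.pkl','wb'))
g=np.array([.5335,-.218,.1]);tip=r.get_obs()['ee_pos']-[0,0,.0855]
for x in(d,s,t): print(proj(x,g),proj(x,tip))
u,v=proj(d,tip).astype(int);a=cv2.resize(d['color'][max(0,v-60):max(0,v-60)+120,u-50:u+50],(400,480),interpolation=2)
print(u-50,max(0,v-60))
u,v=proj(s,tip).astype(int);b=cv2.resize(s['color'][v-60:v+60,u-50:u+50],(400,480),interpolation=2);print(u-50,v-60)
cv2.imwrite('pics/w4.png',np.hstack([a,b]))
E
```

```text
t 9.7167 p [ 0.5323 -0.2165  0.2282] yaw 0.8612 tilt [-0.0006  0.0005] F [-0.6 -0.5 -1.6] T [-0.04  0.04 -0.02]
units [-0.0012  0.0065  0.0939]
[257.50053549 184.78940904] [255.46114282 199.00125834]
[252.98156167 136.88089882] [253.13335445 125.5575033 ]
[340.62899529 165.65828227] [343.02210564 163.26696263]
205 139
203 65
```

View pics/w4.png

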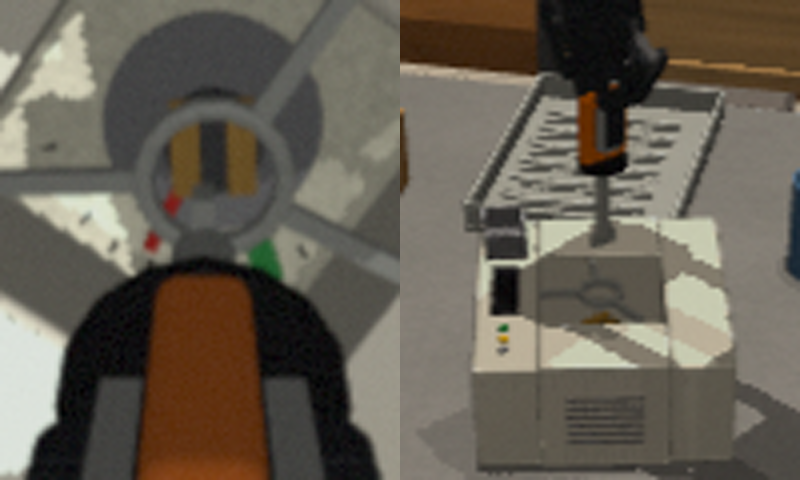

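The blade is in line with the slot: slot centre x≈213, blade x≈203 in the left crop, ring centre (217,172). In the side crop the blade tip is at (600,243), as predicted, and the ring at (603,289).

Run:
```python
from h import *
import pickle
d,s,t=pickle.load(open('w3.pkl','rb'))
P=lambda x,y,z:atz(d,205+x/4,139+y/4,z)
print('ring wrist',P(217,172,.099),'width',np.linalg.norm(P(163,172,.099)-P(272,172,.099)))
print('slot bottom-near',P(213,192,.06),P(213,125,.06))
print('ring/tip side',ray(s,203+203/4,65+289/4),); 
for nm,(x,y),z in(('ring',(203,289),.099),('tip',(200,243),.1427)): print(nm,atz(s,203+x/4,65+y/4,z))
# auto ring centre, top camera crops
for n,x in(('t',t),('d',d)):
    g=proj(x,[.533,-.2175,.1]);print(n,g)
u,v=339,165
cv2.imwrite('pics/w5.png',np.hstack([cv2.resize(d['color'][145:220,215:305],(450,375),interpolation=2),cv2.resize(t['color'][135:195,310:366],(350,375),interpolation=2)]))
```

```text
ring wrist [ 0.53618953 -0.21726453  0.099     ] width 0.024322953054649887
slot bottom-near [ 0.5257783 -0.2285988  0.06     ] [ 0.53716187 -0.21525054  0.06      ]
ring/tip side (array([0.25472703, 0.95589962, 0.87135493]), array([ 0.19289998, -0.81969345, -0.53934427]))
ring [ 0.53096478 -0.21792259  0.099     ]
tip [ 0.53258148 -0.21573927  0.1427    ]
t [340.45828625 165.83781116]
d [256.70989206 184.73063608]
```

View pics/w5.png

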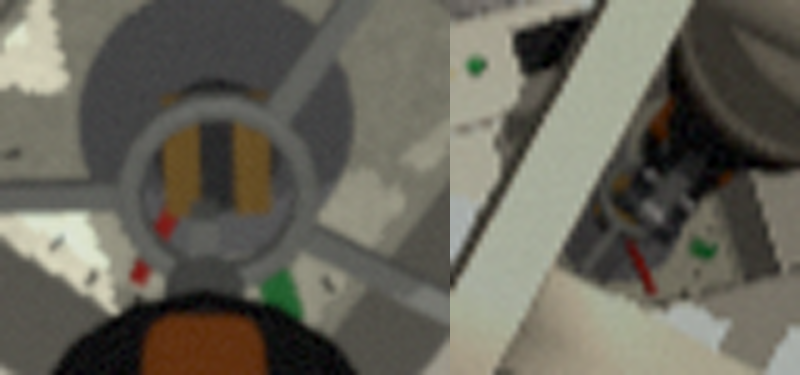

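Call:
play_rows(
  offset=[
    [-0.001,0.003,0.03],
    [0,0.003,0.03],
    [0,0,0.03],
    [0,0,0.026],
    [0,0,0],
    [0,0,0],
  ],
  angular=[
    [0,0,0],
    [0,0,0],
    [0,0,0],
    [0,0,0],
    [0,0,0],
    [0,0,0],
  ],
  hand=[-1,-1,-1,-1,-1,-1],
)

```text
time: 10.37
ee_pos: [0.5334, -0.2179, 0.1931]
tool_rot: [0.908, 0.418, -0.0, -0.001]
force: [-0.1, 0.3, -1.6]
opening: 0.0113
```

Run:
```python
from st import *
import pickle
o,M=st([.5335,-.218,.1935])
d=cam('wrist');s=cam('side');pickle.dump((d,s,o),open('w4.pkl','wb'))
print('R',R.from_quat(o['tool_rot']).as_rotvec())
tip=o['ee_pos']-[0,0,.0855]
for x in(d,s): print('tip',proj(x,tip),'tip+x11',proj(x,tip+M[:,0]*.011),'tip-x11',proj(x,tip-M[:,0]*.011))
L=lambda a,u,v,w,h,s:cv2.resize(a['color'][v:v+h,u:u+w],None,fx=s,fy=s,interpolation=cv2.INTER_CUBIC)
a=L(d,215,150,80,100,5);b=L(s,230,112,50,62,8)
print(a.shape,b.shape)
h=max(a.shape[0],b.shape[0]);f=lambda i:cv2.copyMakeBorder(i,0,h-i.shape[0],0,0,cv2.BORDER_CONSTANT)
cv2.imwrite('pics/w6.png',np.hstack([f(a),f(b)]))
```

```text
t 10.3667 p [ 0.5334 -0.2179  0.1931] yaw 0.8626 tilt [-0.001   0.0007] F [-0.1  0.3 -1.6] T [ 0.06 -0.07 -0.04]
units [ 0.0001  0.0005 -0.0012]
R [-2.85291676e+00 -1.31298249e+00  9.81858163e-04]
tip [255.34990603 198.84968202] tip+x11 [255.36261916 184.87842625] tip-x11 [255.3375221  212.45916051]
tip [253.00148176 134.86786358] tip+x11 [250.21397604 135.9942371 ] tip-x11 [255.76966217 133.74929902]
(500, 400, 3) (496, 400, 3)
```

View pics/w6.png

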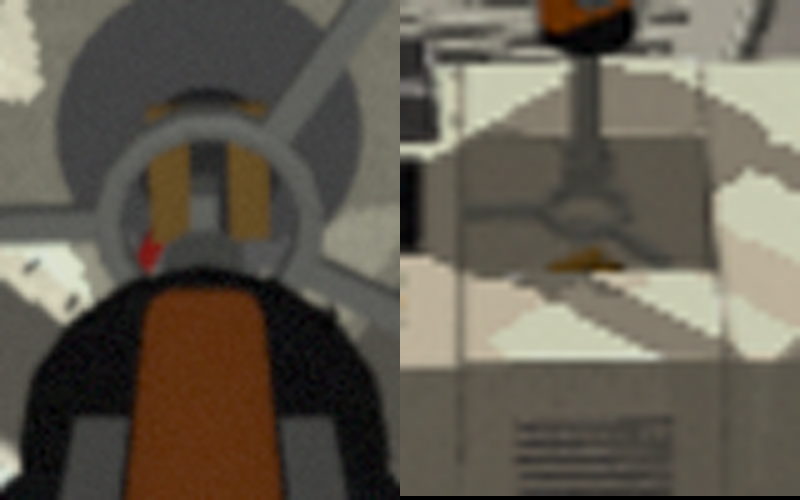

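Call:
play_rows(
  offset=[
    [0.002,0.001,0],
    [0.002,0.001,0.01],
    [0,0,0.015],
    [0,0,0.015],
    [0,0,0.015],
    [0,0,0.015],
    [0,0,0.01],
    [0,0,0],
  ],
  angular=[
    [0,0,0],
    [0,0,0],
    [0,0,0],
    [0,0,0],
    [0,0,0],
    [0,0,0],
    [0,0,0],
    [0,0,0],
  ],
  hand=[-1,-1,-1,-1,-1,-1,-1,-1],
)

```text
time: 11.13
ee_pos: [0.5345, -0.2174, 0.1689]
tool_rot: [0.908, 0.418, -0.0, -0.001]
force: [-0.5, -0.1, -1.2]
opening: 0.0113
```

Run:
```python
from st import *
o,M=st([.5347,-.2175,.161])
```

```text
t 11.1333 p [ 0.5345 -0.2174  0.1689] yaw 0.8628 tilt [-0.0011  0.0007] F [-0.5 -0.1 -1.2] T [ 0.01 -0.   -0.02]
units [0.0001 0.0007 0.0262]
```

Through the ring without contact. I'll continue down in small rows and watch the force.

Call:
play_rows(
  offset=[
    [0,0,0.005],
    [0,0,0.005],
    [0,0,0.005],
    [0,0,0.005],
    [0,0,0.005],
    [0,0,0.005],
    [0,0,0],
  ],
  angular=[
    [0,0,0],
    [0,0,0],
    [0,0,0],
    [0,0,0],
    [0,0,0],
    [0,0,0],
    [0,0,0],
  ],
  hand=[-1,-1,-1,-1,-1,-1,-1],
)

```text
time: 11.72
ee_pos: [0.5347, -0.2175, 0.1605]
tool_rot: [0.908, 0.418, -0.0, -0.0]
force: [-0.0, -0.4, -1.5]
opening: 0.0113
```

Call:
play_rows(
  offset=[
    [0,0,0.004],
    [0,0,0.004],
    [0,0,0.004],
    [0,0,0],
  ],
  angular=[
    [0,0,0],
    [0,0,0],
    [0,0,0],
    [0,0,0],
  ],
  hand=[-1,-1,-1,-1],
)

```text
time: 12.05
ee_pos: [0.5347, -0.2175, 0.1569]
tool_rot: [0.908, 0.418, -0.0, -0.0]
force: [-0.8, 1.3, -1.1]
opening: 0.0117
```

Call:
play_rows(
  offset=[
    [0,0,0.003],
    [0,0,0.003],
    [0,0,0],
  ],
  angular=[
    [0,0,0],
    [0,0,0],
    [0,0,0],
  ],
  hand=[-1,-1,-1],
)

```text
time: 12.3
ee_pos: [0.5347, -0.2175, 0.1552]
tool_rot: [0.908, 0.418, -0.0, -0.0]
force: [0.5, -0.4, -2.1]
opening: 0.0112
```

Call:
play_rows(
  offset=[
    [0,0,0.003],
    [0,0,0.003],
    [0,0,0],
  ],
  angular=[
    [0,0,0],
    [0,0,0],
    [0,0,0],
  ],
  hand=[-1,-1,-1],
)

```text
time: 12.55
ee_pos: [0.5347, -0.2175, 0.1534]
tool_rot: [0.908, 0.418, -0.0, -0.0]
force: [-1.0, 0.1, -1.6]
opening: 0.0115
```

Call:
play_rows(
  offset=[
    [0,0,0.003],
    [0,0,0.003],
    [0,0,0],
  ],
  angular=[
    [0,0,0],
    [0,0,0],
    [0,0,0],
  ],
  hand=[-1,-1,-1],
)

```text
time: 12.8
ee_pos: [0.5347, -0.2175, 0.1516]
tool_rot: [0.908, 0.418, -0.0, -0.0]
force: [0.1, -0.0, -1.9]
opening: 0.0113
```

Call:
play_rows(
  offset=[
    [0,0,0.003],
    [0,0,0.003],
    [0,0,0],
  ],
  angular=[
    [0,0,0],
    [0,0,0],
    [0,0,0],
  ],
  hand=[-1,-1,-1],
)

```text
time: 13.05
ee_pos: [0.5347, -0.2175, 0.1498]
tool_rot: [0.908, 0.418, -0.0, -0.0]
force: [0.0, -0.5, -1.7]
opening: 0.0112
```

Call:
play_rows(
  offset=[
    [0,0,0.003],
    [0,0,0.003],
    [0,0,0],
  ],
  angular=[
    [0,0,0],
    [0,0,0],
    [0,0,0],
  ],
  hand=[-1,-1,-1],
)

```text
time: 13.3
ee_pos: [0.535, -0.2176, 0.1485]
tool_rot: [0.908, 0.418, 0.0, 0.0]
force: [-0.6, 0.8, 4.4]
opening: 0.0116
```

Contact at about 6 N. I'll turn gently anticlockwise and watch torque and force to tell slot from top face.

Call:
play_rows(
  offset=[
    [0,0,0],
    [0,0,0],
    [0,0,0],
    [0,0,0],
    [0,0,0],
    [0,0,0],
  ],
  angular=[
    [0,0,-0.025],
    [0,0,-0.025],
    [0,0,-0.025],
    [0,0,-0.025],
    [0,0,-0.025],
    [0,0,0],
  ],
  hand=[-1,-1,-1,-1,-1,-1],
)

```text
time: 13.8
ee_pos: [0.5349, -0.2176, 0.1485]
tool_rot: [0.849, 0.529, 0.0, 0.0]
force: [-1.6, 0.5, 4.0]
opening: 0.0113
```

Run:
```python
from st import *
o,M=st([.5347,-.2175,.148])
```

```text
t 13.8 p [ 0.5349 -0.2176  0.1485] yaw 1.1153 tilt [ 0.0004 -0.0002] F [-1.6  0.5  4. ] T [ 0.09  0.23 -0.03]
units [ 0.     -0.0007  0.0017]
```

```bash
cat > ptr.py <<'E'
from h import *
def blob(d,k):
    c=d['color'].astype(int);b,g,r_=c[...,0],c[...,1],c[...,2]
    m=(r_>70)&(r_>2.5*g)&(r_>2.5*b) if k=='r' else (g>55)&(g>1.7*r_)&(g>1.6*b)
    v,u=np.nonzero(m);P=np.array([atz(d,x,y,.0375) for x,y in zip(u,v)]).reshape(-1,3)
    return P
def ang(d,c):
    for k in 'rg':
        P=blob(d,k)
        if not len(P): print(k,'none');continue
        q=P[:,:2]-c;ra=np.hypot(*q.T);m=(ra>.012)&(ra<.055)
        if m.sum()<2: print(k,'few');continue
        q=q[m];print(k,m.sum(),'r',ra[m].min().round(4),ra[m].max().round(4),'ang',np.arctan2(*q.mean(0)[::-1]).round(4), 'far',np.arctan2(*q[np.argsort(ra[m])[-6:]].mean(0)[::-1]).round(4))
E
python3 - <<'E'
from ptr import *
import pickle
for f in('w1.pkl','w3.pkl','w4.pkl'):
    d=pickle.load(open(f,'rb'));d=d if isinstance(d,dict) else d[0];print(f);ang(d,np.array([.5343,-.2183]))
t,w=cam('top'),cam('wrist');print('now');ang(w,np.array([.5343,-.2183]));ang(t,np.array([.5325,-.2175]))
u,v=proj(w,[.5335,-.218,.07]).astype(int)
a=w['color'][v-50:v+70,u-60:u+60];b=t['color'][135:195,310:370]
cv2.imwrite('pics/w7.png',np.hstack([cv2.resize(a,(480,480),interpolation=2),cv2.resize(b,(320,320),interpolation=2)[:480] if 0 else cv2.copyMakeBorder(cv2.resize(b,(320,320),interpolation=2),0,160,0,0,0)]))
E
```

```text
w1.pkl
r 69 r 0.0161 0.0391 ang -2.7557 far -2.7539
g 101 r 0.0371 0.0473 ang -1.9375 far -1.9357
w3.pkl
r 16 r 0.0234 0.0388 ang -2.7507 far -2.7513
g 39 r 0.0371 0.0476 ang -1.9173 far -1.8903
w4.pkl
r 16 r 0.0249 0.0296 ang -2.7425 far -2.732
g few
now
r none
g few
r few
g 5 r 0.0383 0.0448 ang -1.9475 far -1.9475
```

View pics/w7.png

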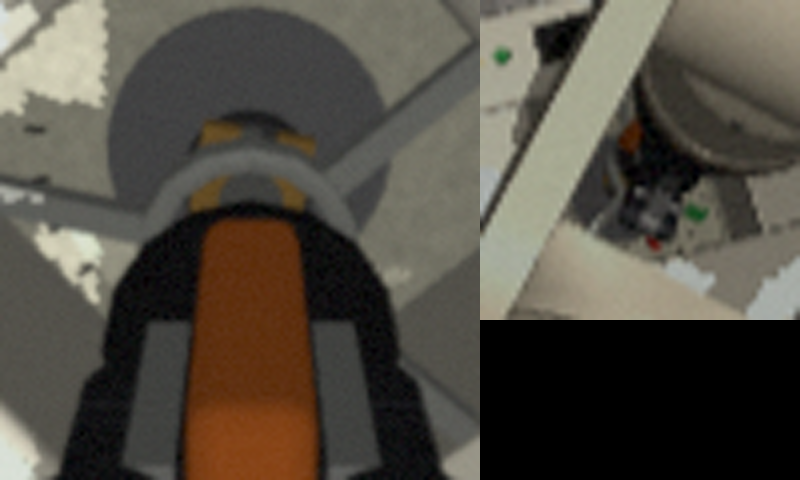

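Run:
```python
from ptr import *
import pickle
d0=pickle.load(open('d0.pkl','rb'))['top'];d3=pickle.load(open('w3.pkl','rb'))[2];t=cam('top')
for d in(d0,d3,t):
    ang(d,np.array([.5325,-.2175]))
    c=d['color'].astype(int);m=(c[...,2]>60)&(c[...,2]>1.8*c[...,1])&(c[...,2]>2*c[...,0]);v,u=np.nonzero(m)
    k=(abs(u-342)<14)&(v>168)&(v<190);print([(a,b,*(np.round(c[b,a],0))) for a,b in zip(u[k],v[k])][-10:])
for a in(-2.75,-2.6,-2.5,-1.94):print(a,proj(t,np.array([.5325+.04*np.cos(a),-.2175+.04*np.sin(a),.0375])))
```

```text
r 8 r 0.0169 0.0328 ang -2.7487 far -2.7403
g 5 r 0.0383 0.0448 ang -1.9475 far -1.9475
[(np.int64(339), np.int64(175), np.int64(22), np.int64(26), np.int64(135)), (np.int64(339), np.int64(176), np.int64(51), np.int64(54), np.int64(139)), (np.int64(340), np.int64(176), np.int64(44), np.int64(49), np.int64(150)), (np.int64(340), np.int64(177), np.int64(32), np.int64(33), np.int64(157)), (np.int64(340), np.int64(178), np.int64(37), np.int64(43), np.int64(128)), (np.int64(341), np.int64(178), np.int64(42), np.int64(46), np.int64(148)), (np.int64(341), np.int64(179), np.int64(24), np.int64(31), np.int64(156)), (np.int64(341), np.int64(180), np.int64(40), np.int64(46), np.int64(130)), (np.int64(341), np.int64(181), np.int64(53), np.int64(64), np.int64(120)), (np.int64(342), np.int64(181), np.int64(59), np.int64(67), np.int64(158))]
r 8 r 0.0169 0.0328 ang -2.7487 far -2.7403
g 5 r 0.0383 0.0448 ang -1.9475 far -1.9475
[(np.int64(339), np.int64(175), np.int64(11), np.int64(12), np.int64(75)), (np.int64(339), np.int64(176), np.int64(23), np.int64(28), np.int64(71)), (np.int64(340), np.int64
[... 200 characters left out ...]
p.int64(341), np.int64(178), np.int64(24), np.int64(28), np.int64(90)), (np.int64(341), np.int64(179), np.int64(12), np.int64(17), np.int64(93)), (np.int64(341), np.int64(180), np.int64(18), np.int64(26), np.int64(84)), (np.int64(341), np.int64(181), np.int64(38), np.int64(45), np.int64(83)), (np.int64(342), np.int64(181), np.int64(37), np.int64(44), np.int64(98))]
r few
g 5 r 0.0383 0.0448 ang -1.9475 far -1.9475
[(np.int64(342), np.int64(180), np.int64(24), np.int64(24), np.int64(84)), (np.int64(342), np.int64(181), np.int64(40), np.int64(48), np.int64(96))]
-2.75 [342.31974221 182.12806792]
-2.6 [344.10469274 181.18043003]
-2.5 [345.20229944 180.40474644]
-1.94 [349.48398057 174.37756511]
```

Two red pixels in the top view have moved slightly, which fits the blade sitting in the slot with its slack taken up. I'll keep turning.

Call:
play_rows(
  offset=[
    [0,0,0],
    [0,0,0],
    [0,0,0],
    [0,0,0],
    [0,0,0],
    [0,0,0],
    [0,0,0],
    [0,0,0],
    [0,0,0],
  ],
  angular=[
    [0,0,-0.025],
    [0,0,-0.025],
    [0,0,-0.025],
    [0,0,-0.025],
    [0,0,-0.025],
    [0,0,-0.025],
    [0,0,-0.025],
    [0,0,-0.025],
    [0,0,0],
  ],
  hand=[-1,-1,-1,-1,-1,-1,-1,-1,-1],
)

```text
time: 14.7
ee_pos: [0.5349, -0.2176, 0.1484]
tool_rot: [0.727, 0.687, 0.0, 0.0]
force: [-0.9, 1.5, 5.3]
opening: 0.0111
```

```bash
cat > look.py <<'E'
from ptr import *
from st import st
import sys
st([.5347,-.2175,.148])
t,w,s=cam('top'),cam('wrist'),cam('side')
print('wrist');ang(w,np.array([.5343,-.2183]));print('top');ang(t,np.array([.5325,-.2175]))
c=t['color'].astype(int);m=(c[...,2]>55)&(c[...,2]>1.8*c[...,1])&(c[...,2]>2*c[...,0]);v,u=np.nonzero(m)
k=(abs(u-346)<14)&(v>166)&(v<190);print(list(zip(u[k].tolist(),v[k].tolist())))
if len(sys.argv)>1:
    u,v=proj(w,[.5335,-.218,.07]).astype(int)
    f=lambda a,n:cv2.resize(a,(n,n),interpolation=2)
    cv2.imwrite('pics/'+sys.argv[1],np.hstack([f(w['color'][v-50:v+70,u-60:u+60],400),f(t['color'][140:200,315:375],400)]))
E
python3 look.py
```

```text
t 14.7 p [ 0.5349 -0.2176  0.1484] yaw 1.5147 tilt [ 0.0002 -0.    ] F [-0.9  1.5  5.3] T [ 0.17  0.3  -0.01]
units [ 0.0001 -0.0005  0.0013]
wrist
r none
g few
top
r none
g few
[(341, 173), (341, 174), (342, 174)]
```

Run:
```python
from ptr import *
t,w,s=cam('top'),cam('wrist'),cam('side')
for u,v in[(341,173),(341,174),(342,174)]:
    q=atz(t,u,v,.0375)[:2]-[.5325,-.2175];print(q,np.hypot(*q),np.arctan2(q[1],q[0]))
c=t['color'][168:186,332:356].astype(int);print('R-G');[print(168+i,*row) for i,row in enumerate(c[...,2]-c[...,1])]
print('G-R');[print(168+i,*row) for i,row in enumerate(c[...,1]-c[...,2])]
```

```text
[-0.00984389 -0.01256499] 0.015961858849649582 -2.2353565229224963
[-0.01281411 -0.01243699] 0.017857211362702415 -2.3711280482026886
[-0.01287301 -0.01537393] 0.020051735484483843 -2.267886949778312
R-G
168 3 -1 0 1 4 -1 1 -1 3 2 -2 1 -6 6 -7 -5 -5 -5 -1 -4 7 -1 1 1
169 4 2 10 0 1 5 14 7 4 -6 -2 6 2 -8 -3 -4 -5 -3 6 1 -1 -1 -7 -4
170 2 3 15 8 1 5 10 13 7 4 3 4 4 4 -1 -3 1 -4 1 3 4 0 8 2
171 2 3 12 4 0 0 4 8 2 -1 2 -3 0 4 -2 -2 3 5 6 -1 0 -1 2 1
172 4 2 2 -2 0 -3 0 0 6 8 3 5 -3 1 4 4 0 2 -2 2 -1 -2 2 3
173 -1 2 2 1 -1 4 1 -1 28 39 20 -2 -2 1 2 1 1 0 0 -3 3 2 2 2
174 -3 1 1 2 1 1 2 1 10 37 53 11 -4 0 0 0 1 -2 1 3 -1 2 1 2
175 -1 4 2 4 3 2 0 0 0 7 32 21 6 0 3 0 0 1 1 0 0 -3 -1 1
176 4 3 4 3 5 1 6 0 2 1 9 10 -8 1 5 0 6 -3 3 1 1 -7 -2 1
177 2 1 -2 0 3 4 3 2 1 0 2 3 2 1 3 -4 -3 -1 1 3 -2 -2 -1 0
178 0 2 2 2 3 2 1 1 1 1 4 3 2 -2 1 1 1 2 2 2 1 3 -1 -3
179 0 2 -3 3 2 4 2 2 3 2 2 4 3 4 0 -3 1 2 1 1 -1 -2 -1 -4
180 -1 0 1 1 1 3 3 2 2 4 1 4 1 0 1 -1 0 2 -1 0 2 -1 2 1
181 -4 -2 0 -1 3 1 4 3 3 2 2 5 4 2 3 -1 4 4 2 2 3 2 5 4
182 -3 -3 0 0 2 2 1 3 2 4 3 5 4 3 4 3 5 4 5 4 6 5 5 4
183 -3 0 2 0 4 4 4 
[... 700 characters left out ...]
6 -4 -3 -4 -3 -5 -1 -6 0 -2 -1 -9 -10 8 -1 -5 0 -6 3 -3 -1 -1 7 2 -1
177 -2 -1 2 0 -3 -4 -3 -2 -1 0 -2 -3 -2 -1 -3 4 3 1 -1 -3 2 2 1 0
178 0 -2 -2 -2 -3 -2 -1 -1 -1 -1 -4 -3 -2 2 -1 -1 -1 -2 -2 -2 -1 -3 1 3
179 0 -2 3 -3 -2 -4 -2 -2 -3 -2 -2 -4 -3 -4 0 3 -1 -2 -1 -1 1 2 1 4
180 1 0 -1 -1 -1 -3 -3 -2 -2 -4 -1 -4 -1 0 -1 1 0 -2 1 0 -2 1 -2 -1
181 4 2 0 1 -3 -1 -4 -3 -3 -2 -2 -5 -4 -2 -3 1 -4 -4 -2 -2 -3 -2 -5 -4
182 3 3 0 0 -2 -2 -1 -3 -2 -4 -3 -5 -4 -3 -4 -3 -5 -4 -5 -4 -6 -5 -5 -4
183 3 0 -2 0 -4 -4 -4 -5 -2 -3 -4 -1 -3 -5 -3 2 -6 -4 -5 -6 -7 -5 -5 -4
184 0 -1 -2 -1 -4 -3 -4 -4 -7 -4 -5 -5 -3 -5 -7 4 3 4 -5 -7 -7 -4 -6 -4
185 -3 -2 0 -1 -1 -5 -5 -4 -8 -8 -9 -8 -5 -5 -6 5 6 5 2 -5 -6 -5 -7 -7
```

Pointer is now at about −2.28 rad: turned ≈0.47, with ≈0.34 to go.

Call:
play_rows(
  offset=[
    [0,0,0],
    [0,0,0],
    [0,0,0],
    [0,0,0],
    [0,0,0],
    [0,0,0],
    [0,0,0],
    [0,0,0],
    [0,0,0],
    [0,0,0],
  ],
  angular=[
    [0,0,-0.024],
    [0,0,-0.024],
    [0,0,-0.024],
    [0,0,-0.024],
    [0,0,-0.024],
    [0,0,-0.024],
    [0,0,-0.016],
    [0,0,0],
    [0,0,0],
    [0,0,0],
  ],
  hand=[-1,-1,-1,-1,-1,-1,-1,-1,-1,-1],
)

```text
time: 15.83
ee_pos: [0.5348, -0.2176, 0.1484]
tool_rot: [0.609, 0.793, 0.0, 0.0]
force: [-2.0, 0.6, 4.9]
opening: 0.0112
```

```bash
python3 look.py w8.png
```

```text
t 15.8333 p [ 0.5348 -0.2176  0.1484] yaw 1.8313 tilt [ 0.0001 -0.    ] F [-2.   0.6  4.9] T [ 0.09  0.34 -0.06]
units [ 0.0003 -0.0003  0.0012]
wrist
r none
g few
top
r few
g few
[(344, 172), (344, 173), (345, 173), (346, 173)]
```

View pics/w8.png

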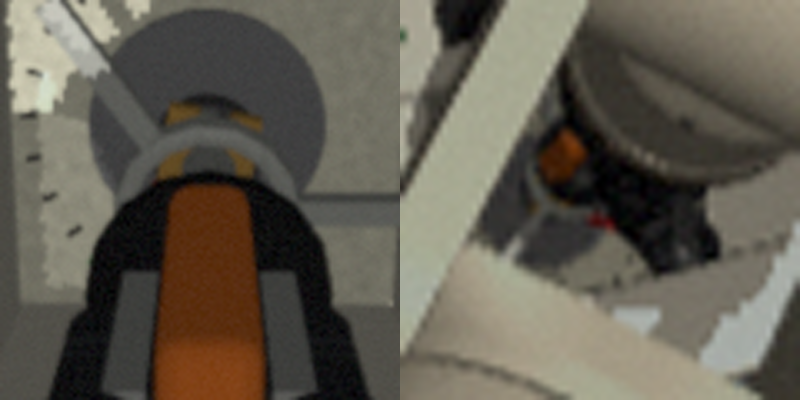

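The wrist view shows the head turned with the key; the top view shows red at (600,220). The mark is hidden by the gripper, so I'll work out the angle.

Run:
```python
from ptr import *
t=cam('top')
c=t['color'][166:182,336:356].astype(int);x=(c[...,2]-c[...,1]).clip(0);x[x<15]=0
v,u=np.nonzero(x)
Q=np.array([atz(t,336+a,166+b,.0375)[:2]-[.5325,-.2175] for a,b in zip(u,v)]);W=x[v,u]
k=(np.hypot(*Q.T)>.012)&(np.hypot(*Q.T)<.045);Q,W=Q[k],W[k]
for q,w in zip(Q,W): print(np.hypot(*q).round(4),np.arctan2(q[1],q[0]).round(3),w)
m=(Q*W[:,None]).sum(0)/W.sum();print(m,np.arctan2(m[1],m[0]))
```

```text
0.0121 -0.393 25
0.0134 -0.598 26
0.0153 -0.761 26
0.0198 -1.931 28
0.0226 -1.887 41
0.0255 -1.854 28
0.021 -2.066 30
0.0236 -2.009 38
0.0263 -1.964 47
0.0291 -1.927 56
0.0301 -2.021 35
0.0328 -1.984 19
[-0.00565972 -0.02062102] -1.8386639921357588
```

Call:
play_rows(
  offset=[
    [0,0,0],
    [0,0,0],
    [0,0,0],
    [0,0,0],
    [0,0,0],
    [0,0,0],
  ],
  angular=[
    [0,0,-0.01],
    [0,0,0],
    [0,0,0],
    [0,0,0],
    [0,0,0.025],
    [0,0,0],
  ],
  hand=[-1,-1,-1,-1,-1,-1],
)

```text
time: 16.53
ee_pos: [0.5349, -0.2176, 0.1484]
tool_rot: [0.622, 0.783, 0.0, 0.0]
force: [1.1, 0.8, 5.6]
opening: 0.0112
```

Call:
play_rows(
  offset=[
    [0,0,-0.01],
    [0,0,-0.015],
    [0,0,-0.015],
    [0,0,-0.02],
    [0,0,-0.02],
    [0,0,-0.03],
    [0,0,-0.03],
    [0,0,-0.04],
    [0,0,-0.04],
    [0,0,-0.05],
    [0,0,0],
    [0,0,0],
  ],
  angular=[
    [0,0,0],
    [0,0,0],
    [0,0,0],
    [0,0,0],
    [0,0,0],
    [0,0,0],
    [0,0,0],
    [0,0,0],
    [0,0,0],
    [0,0,0],
    [0,0,0],
    [0,0,0],
  ],
  hand=[-1,-1,-1,-1,-1,-1,-1,-1,-1,-1,-1,-1],
)

```text
time: 17.53
ee_pos: [0.5351, -0.2177, 0.2301]
tool_rot: [0.62, 0.784, 0.0, 0.001]
force: [-0.6, 0.4, -1.5]
opening: 0.0114
```

```bash
python3 look.py
python3 - <<'E'
from st import *
st([.4699,.2224,.23])
E
```

```text
t 17.5333 p [ 0.5351 -0.2177  0.2301] yaw 1.8029 tilt [ 0.0014 -0.0008] F [-0.6  0.4 -1.5] T [ 0.01 -0.01  0.02]
units [ 0.0011 -0.0015  0.2737]
wrist
r 20 r 0.022 0.0394 ang -1.9758 far -1.9683
g 33 r 0.0385 0.0468 ang -1.9454 far -1.9584
top
r 4 r 0.0226 0.0355 ang -1.9511 far -1.9511
g 3 r 0.0411 0.0448 ang -1.9391 far -1.9391
[(344, 172), (345, 172), (344, 173), (345, 173), (346, 173), (347, 174), (348, 174)]
t 17.6833 p [ 0.5345 -0.2174  0.2284] yaw 1.8028 tilt [-0.001   0.0007] F [ 0.   0.4 -1.2] T [ 0.04 -0.03 -0.05]
units [ 1.4762  0.1273 -0.0042]
```

Pointer is on the mark: angle difference ≈0.01–0.03 rad, about 1 mm. Back to the stand; the yaw doesn't matter for the square hole, so I'll keep it.

Call:
play_rows(
  offset=[
    [0.05,0.004,0],
    [0.08,0.007,0],
    [0.08,0.007,0],
    [0.08,0.007,0],
    [0.08,0.007,0],
    [0.08,0.007,0],
    [0.08,0.007,0],
    [0.08,0.007,0],
    [0.08,0.007,0],
    [0.08,0.007,0],
  ],
  angular=[
    [0,0,0],
    [0,0,0],
    [0,0,0],
    [0,0,0],
    [0,0,0],
    [0,0,0],
    [0,0,0],
    [0,0,0],
    [0,0,0],
    [0,0,0],
  ],
  hand=[-1,-1,-1,-1,-1,-1,-1,-1,-1,-1],
)

```text
time: 18.52
ee_pos: [0.5004, 0.0135, 0.2287]
tool_rot: [0.62, 0.784, -0.0, -0.0]
force: [0.8, 0.1, -1.1]
opening: 0.0111
```

Call:
play_rows(
  offset=[
    [0.08,0.007,0],
    [0.08,0.007,0],
    [0.08,0.007,0],
    [0.08,0.007,0],
    [0.08,0.007,0],
    [0.08,0.007,0],
    [0.08,0.007,0],
    [0.08,0.007,0],
    [0.05,0.006,0],
    [0,0,0],
    [0,0,0],
  ],
  angular=[
    [0,0,0],
    [0,0,0],
    [0,0,0],
    [0,0,0],
    [0,0,0],
    [0,0,0],
    [0,0,0],
    [0,0,0],
    [0,0,0],
    [0,0,0],
    [0,0,0],
  ],
  hand=[-1,-1,-1,-1,-1,-1,-1,-1,-1,-1,-1],
)

```text
time: 19.43
ee_pos: [0.471, 0.2184, 0.2287]
tool_rot: [0.62, 0.785, -0.0, -0.0]
force: [-0.1, 0.1, -0.3]
opening: 0.0118
```

Run:
```python
from st import *
st([.4703,.2220,.165])
```

```text
t 19.4333 p [0.471  0.2184 0.2287] yaw 1.8045 tilt [-0.0009 -0.0002] F [-0.1  0.1 -0.3] T [0.02 0.   0.01]
units [0.0123 0.0006 0.2122]
```

Call:
play_rows(
  offset=[
    [0.012,0,0.03],
    [0,0,0.04],
    [0,0,0.04],
    [0,0,0.04],
    [0,0,0.03],
    [0,0,0.02],
    [0,0,0.01],
    [0,0,0],
    [0,0,0],
  ],
  angular=[
    [0,0,0],
    [0,0,0],
    [0,0,0],
    [0,0,0],
    [0,0,0],
    [0,0,0],
    [0,0,0],
    [0,0,0],
    [0,0,0],
  ],
  hand=[-1,-1,-1,-1,-1,-1,-1,-1,-1],
)

```text
time: 20.18
ee_pos: [0.4711, 0.2211, 0.1665]
tool_rot: [0.621, 0.784, 0.0, 0.0]
force: [0.2, 0.4, -1.1]
opening: 0.0113
```

Call:
play_rows(
  offset=[
    [0,0,0.007],
    [0,0,0.007],
    [0,0,0.007],
    [0,0,0.007],
    [0,0,0],
  ],
  angular=[
    [0,0,0],
    [0,0,0],
    [0,0,0],
    [0,0,0],
    [0,0,0],
  ],
  hand=[-1,-1,-1,-1,-1],
)

```text
time: 20.6
ee_pos: [0.4708, 0.2211, 0.1574]
tool_rot: [0.621, 0.784, -0.0, -0.0]
force: [-0.5, -0.3, -1.6]
opening: 0.0111
```

Run:
```python
from st import *
st([.4703,.2220,.0915])
```

```text
t 20.6 p [0.4708 0.2211 0.1574] yaw 1.8028 tilt [-0.0005 -0.    ] F [-0.5 -0.3 -1.6] T [ 0.03 -0.   -0.02]
units [ 0.0032 -0.0007  0.2196]
```

Call:
play_rows(
  offset=[
    [0.003,0,0.02],
    [0,0,0.03],
    [0,0,0.03],
    [0,0,0.03],
    [0,0,0.03],
    [0,0,0.03],
    [0,0,0.02],
    [0,0,0.01],
    [0,0,0.006],
    [0,0,0],
    [0,0,0],
  ],
  angular=[
    [0,0,0],
    [0,0,0],
    [0,0,0],
    [0,0,0],
    [0,0,0],
    [0,0,0],
    [0,0,0],
    [0,0,0],
    [0,0,0],
    [0,0,0],
    [0,0,0],
  ],
  hand=[-1,-1,-1,-1,-1,-1,-1,-1,-1,-1,-1],
)

```text
time: 21.52
ee_pos: [0.4709, 0.2221, 0.0964]
tool_rot: [0.621, 0.784, 0.0, 0.0]
force: [0.7, 0.2, -1.4]
opening: 0.0117
```

Call:
play_rows(
  offset=[
    [0,0,0.004],
    [0,0,0.004],
    [0,0,0],
    [0,0,0],
  ],
  angular=[
    [0,0,0],
    [0,0,0],
    [0,0,0],
    [0,0,0],
  ],
  hand=[-1,-1,-1,-1],
)

```text
time: 21.85
ee_pos: [0.4707, 0.222, 0.0937]
tool_rot: [0.621, 0.784, 0.0, -0.0]
force: [0.2, 0.1, -1.3]
opening: 0.0114
```

Call:
play_rows(
  offset=[
    [0,0,0.004],
    [0,0,0.003],
    [0,0,0],
    [0,0,0],
  ],
  angular=[
    [0,0,0],
    [0,0,0],
    [0,0,0],
    [0,0,0],
  ],
  hand=[-1,-1,-1,-1],
)

```text
time: 22.18
ee_pos: [0.4707, 0.222, 0.0915]
tool_rot: [0.621, 0.784, -0.0, -0.0]
force: [0.8, 1.2, -2.2]
opening: 0.0111
```

Within a millimetre of seated. I'll release so it drops, then rise.

Call:
play_rows(
  offset=[
    [0,0,0],
    [0,0,0],
    [0,0,0],
    [0,0,0],
    [0,0,0],
    [0,0,0],
    [0,0,0],
    [0,0,0],
    [0,0,0],
    [0,0,0],
    [0,0,0],
    [0,0,0],
  ],
  angular=[
    [0,0,0],
    [0,0,0],
    [0,0,0],
    [0,0,0],
    [0,0,0],
    [0,0,0],
    [0,0,0],
    [0,0,0],
    [0,0,0],
    [0,0,0],
    [0,0,0],
    [0,0,0],
  ],
  hand=[0,0,1,1,1,1,1,1,1,1,1,1],
)

```text
time: 23.18
ee_pos: [0.4707, 0.222, 0.0915]
tool_rot: [0.621, 0.784, 0.0, -0.0]
force: [-0.1, -0.3, -0.1]
opening: 0.0855
```

Call:
play_rows(
  offset=[
    [0,0,-0.03],
    [0,0,-0.04],
    [0,0,-0.05],
    [0,0,-0.05],
    [0,0,-0.05],
    [0,0,-0.05],
    [0,0,-0.05],
    [0,0,-0.05],
    [-0.05,0,-0.05],
    [-0.08,0,-0.03],
    [-0.08,0,0],
    [0,0,0],
  ],
  angular=[
    [0,0,0],
    [0,0,0],
    [0,0,0],
    [0,0,0],
    [0,0,0],
    [0,0,0],
    [0,0,0],
    [0,0,0],
    [0,0,0],
    [0,0,0],
    [0,0,0],
    [0,0,0],
  ],
  hand=[1,1,1,1,1,1,1,1,1,1,1,1],
)

```text
time: 24.18
ee_pos: [0.4861, 0.158, 0.2286]
tool_rot: [0.621, 0.784, 0.001, 0.001]
force: [-0.0, 0.4, -0.1]
opening: 0.0855
```

```bash
python3 look.py
python3 - <<'E'
from ptr import *
s,w,t=cam('side'),cam('wrist'),cam('top')
f=lambda a,w,h:cv2.resize(a,(w,h),interpolation=2)
u,v=[int(min(max(x,60),lim)) for x,lim in zip(proj(w,[.47,.222,.1]),(452,324))];print(u,v)
cv2.imwrite('pics/w9.png',np.hstack([f(w['color'][v-60:v+60,u-60:u+60],260,300),f(s['color'][210:285,205:270],260,300),f(t['color'][135:195,310:362],260,300)]))
E
```

```text
t 24.1833 p [0.4861 0.158  0.2286] yaw 1.801 tilt [ 0.0025 -0.0006] F [-0.   0.4 -0.1] T [0.04 0.05 0.01]
units [-1.2551 -0.1286  0.2696]
wrist
r none
g few
top
r 5 r 0.0226 0.0355 ang -1.9608 far -1.9608
g 3 r 0.0411 0.0448 ang -1.9391 far -1.9391
[(344, 172), (344, 173), (345, 173), (346, 173), (347, 174), (348, 174)]
254 111
```

View pics/w9.png

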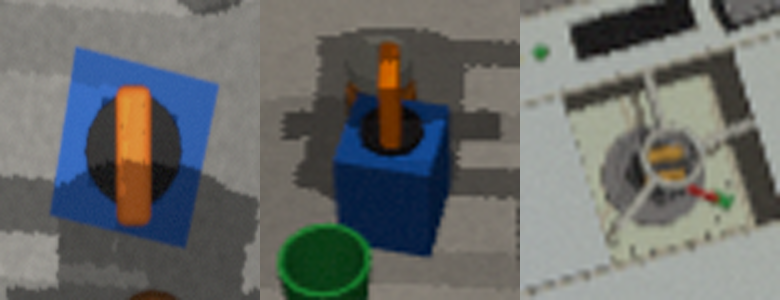

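The key stands upright in the stand with its collar on the block, in both the left and middle crops. In the right crop the red pointer runs onto the green mark at (725,200). Handing in.

```bash
python3 -c "
from bench import r
print(r.finish_job())"
```

```text
the job is handed in; nothing more can be done
None
```

The job is done and handed in at about 24 s of the 61 s allowed; no verdict was reported.

**What I did:** I took the key from its stand and lowered it through the guard ring without touching it. I felt the dial head at about 6 N and turned the dial about 0.8 rad anticlockwise. Then I put the key back in the stand and let go.

**Last checks:**
- **Pointer:** its angle and the mark's agree to about 0.02 rad, which is roughly 1 mm at the tip. In the last picture the red pointer runs onto the green mark.
- **Key:** it stands upright in the blue stand with its collar on the block. The gripper is open and clear of everything, and the force reads about 0.
- **Other things:** I saw no contact with them, but I did not measure all their positions again.

**Checks that disagreed or did not settle things:**
- The fixed cameras placed the ring about 2 to 3 mm off in x from where the wrist camera and the fit of the key put it. I went by the wrist camera and the fit.
- The wrist torque did not clearly show that the blade was in the slot. I confirmed that from the pointer moving in the images.

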